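# Hold the white reference tile to a reflectance meter's tilted port

### The job

Get the reflectance meter ready for its white calibration: push its selector knob down against the spring, turn it clockwise (seen from above) from the black mark to the white mark and let it spring back up. Then lift the white reference tile, which has a blue grip on its back, out of its dock, tilt it to match the sloping face of the measuring head, and press it gently over the window, centred and flush all round, so that the sprung rubber seal is pushed most of the way in. The program finishes while still holding the tile pressed there; leave the other things on the desk where they are.

Things in the scene. Friction and masses are not known exactly. Their poses are not given: they have to be found in the camera images.
- meter: the white and grey bench reflectance meter, fixed; base plate 190 (x) x 310 (y) x 22 mm, origin under its centre, x from its front to its back, z up. On its -y half a white housing, 176 x 126 mm, whose flat top (88 mm up) carries the selector knob; on its +y half a yoke, 118 mm over its ears, carries the tilting measuring head.
- selector_grip (a point): middle of the selector's black grip bar, on the knob's upright axis, 32.5 mm above the housing's flat top while the knob is up. The bar is 46 mm long along this point's x, 13 mm wide along its y, and 27 mm tall (13.5 mm above and below this point); under it a round skirt 49 mm across. A white line on the bar's +x end points at the mark.
- selector (a joint): turn of the selector, rad, growing clockwise seen from above: 0 = line at the black mark (measure), 1.047 = line at the white mark (calibrate); end stops at -0.05 and 1.10. An inner stop blocks the turn while the knob is up; it is free with the knob 6 mm or more down, and at either mark the released knob springs up.
- selector_press (a joint): how far the selector is pushed down, in m: 0 = up, 0.008 = fully down; the spring takes 3.5 N to start and 8.3 N fully down.
- port (a point): centre of the measuring head's square aluminium face (88 mm), level with the metal; z = outward normal, x up the slope, y level. The head is clamped at a slope that differs each time (0.18 to 0.45 rad from level), looking up and to the meter's front, and does not yield. In its middle the dark window, 34 mm square, framed by the rubber seal.
- seal (a joint): how far the sprung seal is pushed into the face, in m: the square rubber frame (48 mm outside, 34 mm inside, flat-faced, parallel to the metal) stands 8 mm proud of the metal at 0 and is level with it at 0.008, where a tile lands on the metal; the spring takes 2.7 N to start and 9.9 N at 0.008.
- reference_tile: the reference tile, 0.11 kg or so: a plate 66 x 66 x 8 mm, white ceramic below and black holder above, lying white face down; origin at the centre of the white face, z out of its back. On the back stands a blue grip rib, 48 mm long along x, 12 mm wide along y, from 8 to 34 mm above the white face.
- dock: the tile's dock, a grey tray 88 x 88 mm with a 12 mm high rim, fixed to the desk; origin under its centre. The tile lies loosely in it, its white face 4 mm above the desk.
- well_plate: clear 96-well plate, 86 (x) x 128 (y) x 16 mm, loose, origin at the centre of its underside; leave it alone
- label_pack: small yellow and red pack of labels, 58 (x) x 85 (y) x 16 mm, loose, origin at the centre of its underside; leave it alone

How it is judged:
By the outcome, as a careful person would: the job done as asked, in the order asked, and still so for the second after the job is handed in, while the arm keeps its last pose, push and grip.
It also fails if it takes over 58 s, if anything falls off the work surface, if the arm or the gripper's body presses on something with over 40 N, if the wrist force passes 120 N, or if a joint passes its speed limit or range.

### The arm

A 6-joint arm with a two-finger parallel gripper is mounted at the origin on a cart in front of the work surface, level with it; the furniture and walls round the work are solid. World frame = base frame: x ahead of the robot, y to its left, z up, the work surface at z = 0. Lengths are in m, angles in degrees, forces in N, time in s.
With the tool pointing down it reaches from about 0.325 to 0.85 m from the base axis. Payload 15.5 kg.
Tool frame: the origin (TCP) lies midway between the tips of the shut fingers; the grasp point (between the pads) lies 19 mm behind it (robot.pinch_z is the distance from the TCP to the grasp point, in m); z points along the fingers, y is the line along which they close (so a half turn about z gives the same grasp; the last joint's range is limited). The gripper opens to 91 mm and grips with 3 to 60 N. Pads are 32 mm wide; open, the fingers measure 118 mm over their backs; the gripper's body (76 mm by 178 mm) begins 60 mm behind the grasp point.
Start: joints at [58.642, 28.281, 77.091, -0, 74.628, -5.472], TCP at [0.273, 0.562, 0.214] pointing down, gripper open.
Joint ranges: [-166.48, 166.48], [-47.26, 123.95], [12.59, 153.08], [-70.14, 250.14], [6.76, 159.57], [-176.63, 176.63]. Speed limits (degrees/s): [108.29, 108.29, 147.25, 172.46, 172.46, 172.46].

### API

Orientations are given as a 3x3 rotation matrix whose columns are the frame's x, y, z axes.
In Python, from bench import robot, read_camera gives the robot as it stands.
- The arm moves only by the tool play_rows, never from a script. Its argument "increments" is a list that holds one entry, the list of rows, each a list of 7 numbers: the turn, a rotation vector about the tool's x, y, z in units of 5 degrees (1.0 is 5 degrees), then the shift along the tool's x, y, z in units of 25 mm (1.0 is 25 mm), then the closure, from 0 (fully open) to 1 (shut). In form: [[[ax, ay, az, tx, ty, tz, fingers], ...]]. A call has 1 to 8 rows; each row shifts and turns the commanded pose from where the row before left it, along the tool's axes as they then stand; what a row does not reach is not made up. A row lasts 1/12 s, in which the tool goes at most 41.7 mm and 7.16 degrees, less where a joint would pass 70% of its speed; a pose out of reach is approached as far as the arm can. A call with a number of a shift or a turn outside -1 to 1 is refused whole. A call with a gripper value outside its range is refused whole. The fingers move at their own pace and stop on an object; "grip_force" is the grip in N (left out, the last holds). Time passes only in rows, so rows that do not move let the fingers close. It gives the time, the measured TCP pose, the force, the opening and the grip force at its end, in the units of the state.
- robot.sense(): the state, without advancing time (a new reading comes with each control period).
- read_camera(name): name is "side" or "top" or "wrist"; returns a dict with "color" (420x560x3 uint8, red, green, blue), "fx", "fy", "cx", "cy" (pixels), "k1" (the pictures are not rectified: a ray, as slopes to the right and down, at radius r is drawn at 1 + k1 r^2 times it, then the intrinsics apply), "R" (3x3) and "t" (3): a world point X has camera coordinates R X + t. Camera axes: x right, y down, z forward; pixel columns grow to the right and rows downward; lengths in m; the calibration is good to about 2 mm. A picture is of the moment at which its call begins. There is no depth.
- robot.job_done(): hands the job in; it is judged then, once.
The state is a dict: "time": time; "q": joint angles; "dq": joint speeds; "joint_efforts": joint torques, N m; "eef_pos": TCP position; "ee_rot": TCP orientation; "force": force on the tool from outside, world axes, zero at the start; "ft_torque": the same for the moment, N m; "gripper_width": finger opening in m; "gripper_force": force on a finger pad.
Only numpy, scipy, OpenCV 4.12 (cv2) and the standard library are available. Lean on these libraries where they do the work, as an engineer would, in place of code of your own. Each camera call takes 0.05 s, during which the arm holds its last target. There are 200 camera calls.

## Working session

There is one attempt and no reset: what is moved stays moved. The work goes in short steps, Python scripts to look and compute and a tool call to move; the robot and the scene stay as the last step left them, time stands still between calls to the robot, and variables do not carry over. Pictures are saved under pics/ and viewed, at most 10 in all, crops included, and the job is handed in when it is done.

Besides the shell and the picture viewer there is one more tool, called after "Call:" as name([rows], argument=value, ...), one row to a line, values as JSON. play_rows: Moves the arm, as the interface text tells. Shifts and turns lie within -1 to 1; 1 stands for 25 mm of shift or 5 degrees of turn. Its arguments: {"type":"object","properties":{"increments":{"type":"array","items":{"type":"array","items":{"type":"array","items":{"type":"number","minimum":-1,"maximum":1}}}},"grip_force":{"type":"number"}},"required":["increments"]}

```bash
mkdir -p pics && ls && python3 - <<'E'
from bench import robot, read_camera
import cv2, numpy as np
for n in ("side","top","wrist"):
    c=read_camera(n); cv2.imwrite(f"pics/{n}0.png",c["color"][:,:,::-1])
    print(n,{k:np.round(c[k],4).tolist() for k in c if k!="color"})
print(robot.sense(),robot.pinch_z)
E
```

```text
pics
side {'fx': 411.8437, 'fy': 411.8437, 'cx': 274.0159, 'cy': 217.1723, 'k1': 0.0019, 'R': [[0.9994, 0.0339, 0.0092], [0.0208, -0.3592, -0.933], [-0.0283, 0.9326, -0.3597]], 't': [-0.5128, 0.1321, 0.7951]}
top {'fx': 529.6187, 'fy': 529.6187, 'cx': 282.7574, 'cy': 206.5886, 'k1': -0.1762, 'R': [[-0.0064, -0.9996, 0.0266], [-0.997, 0.0044, -0.0769], [0.0767, -0.027, -0.9967]], 't': [0.1349, 0.5097, 1.3505]}
wrist {'fx': 313.5741, 'fy': 313.5741, 'cx': 278.9851, 'cy': 209.1741, 'k1': -0.051, 'R': [[0.4371, 0.8994, -0.0007], [0.8715, -0.4234, 0.2474], [0.2222, -0.1087, -0.9689]], 't': [-0.625, -0.0272, 0.3896]}
{'time': 0.15, 'q': array([ 5.86410189e+01,  2.83068664e+01,  7.71167865e+01,  7.32835218e-04,
        7.46268342e+01, -5.47066593e+00]), 'dq': array([-0.05432136, -0.03962736, -0.05990489, -0.04862217, -0.05657959,
        0.01105036]), 'joint_efforts': array([ 7.58970255e-04, -8.79206085e+01, -3.82049668e+01,  7.07338611e-02,
        5.02022181e-02, -1.79790909e-04]), 'eef_pos': array([0.27273207, 0.56206298, 0.21348644]), 'ee_rot': array([[-8.99645335e-01,  4.36621175e-01, -4.69089275e-04],
       [ 4.36621417e-01,  8.99645031e-01, -7.46031554e-04],
       [ 9.62806621e-05, -8.75978231e-04, -9.99999612e-01]]), 'force': array([-0.47579884,  0.27632824,  0.1897513 ]), 'ft_torque': array([ 0.00665952,  0.02718267, -0.01954921]), 'gripper_force': 0.0, 'gripper_width': 0.09105406994318356} 0.0188
```

View pics/top0.png

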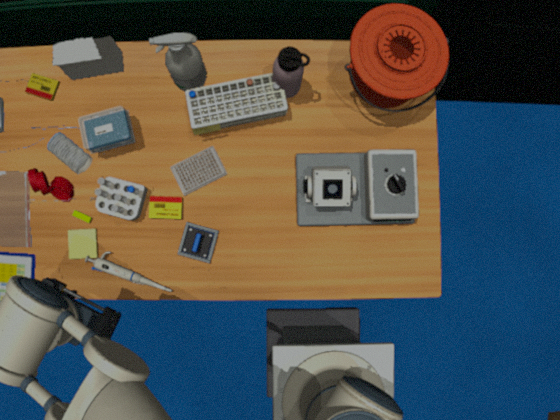

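View pics/side0.png

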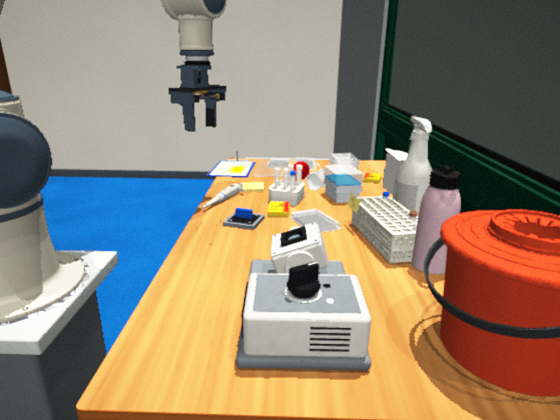

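The top view shows the meter's base at about (297–418, 153–225), the knob near (397,185), the window near (333,188), and the tile in its dock near (199,242). I'll enlarge these for corners.

```bash
cat > h.py <<'E'
import numpy as np, cv2
from bench import robot, read_camera
def proj(c,X):
    X=np.atleast_2d(X); D=np.array([c["k1"],0,0,0,0.]); K=np.array([[c["fx"],0,c["cx"]],[0,c["fy"],c["cy"]],[0,0,1.]])
    R=np.array(c["R"]); return cv2.projectPoints(X.astype(float),cv2.Rodrigues(R)[0],np.array(c["t"],float),K,D)[0][:,0]
def ray(c,uv):
    K=np.array([[c["fx"],0,c["cx"]],[0,c["fy"],c["cy"]],[0,0,1.]])
    n=cv2.undistortPoints(np.atleast_2d(uv).astype(float)[:,None],K,np.array([c["k1"],0,0,0,0.]))[:,0]
    R=np.array(c["R"]); d=np.c_[n,np.ones(len(n))]@R; return -R.T@np.array(c["t"]),d
def atz(c,uv,z):
    o,d=ray(c,uv); return o+d*((z-o[2])/d[:,2])[:,None]
def crop(c,x0,y0,w,h,s,):
    im=cv2.resize(c["color"][y0:y0+h,x0:x0+w,::-1],None,fx=s,fy=s,interpolation=cv2.INTER_CUBIC)
    for i in range(0,w,10):
        cv2.line(im,(i*s,0),(i*s,8 if (x0+i)%50 else 16),(0,255,0),1)
        if (x0+i)%20==0: cv2.putText(im,str(x0+i),(i*s,24),0,.35,(0,255,0))
    for i in range(0,h,10):
        cv2.line(im,(0,i*s),(8,i*s),(0,255,0),1)
        if (y0+i)%20==0: cv2.putText(im,str(y0+i),(10,i*s),0,.35,(0,255,0))
    return im
E
python3 - <<'E'
from h import *
t=read_camera("top"); s=read_camera("side")
a=crop(t,290,140,130,100,6); cv2.imwrite("pics/a.png",a)
b=crop(t,170,210,60,60,6); d=crop(s,230,220,145,150,3)
im=np.zeros((600,800,3),np.uint8); im[:360,:360]=b; im[:450,365:800]=d
e=crop(s,215,200,60,40,4); im[360:520,:240]=e
cv2.imwrite("pics/b.png",im)
E
```

```text
(no output)
```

View pics/a.png

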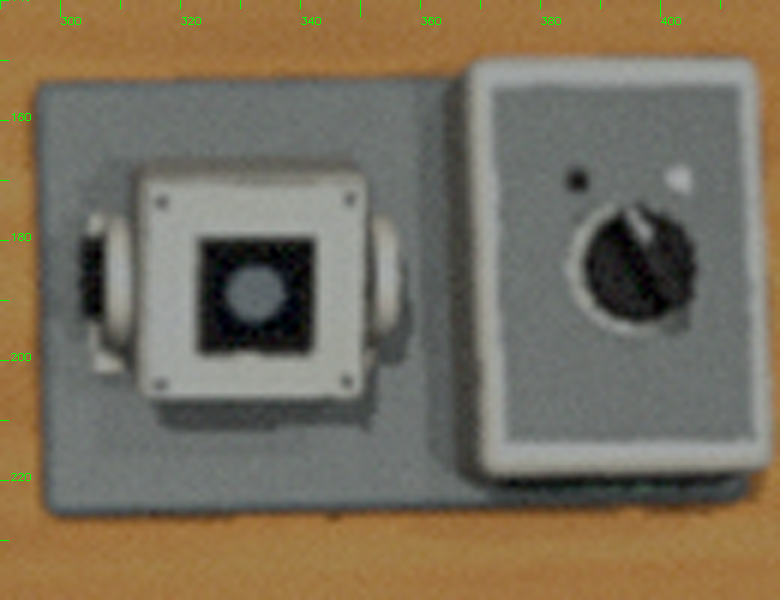

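View pics/b.png

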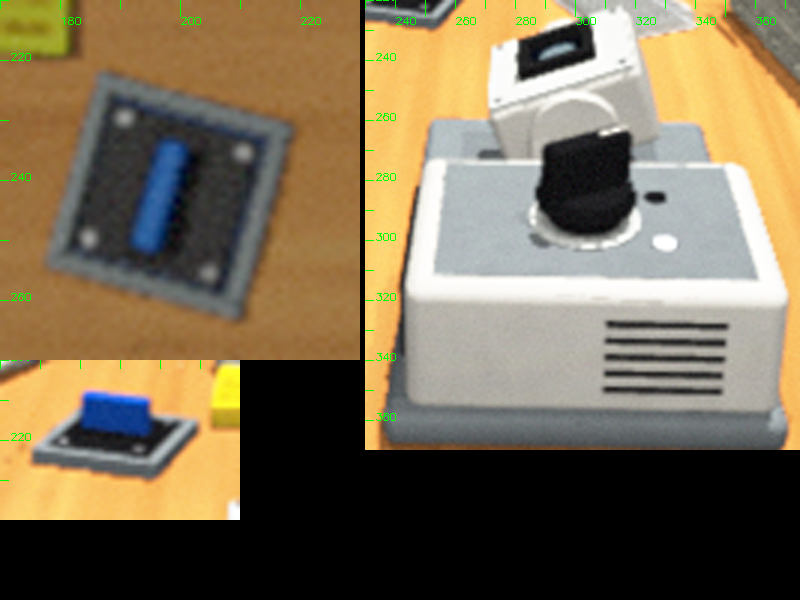

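Top crop (6x): the window and seal are centred at about (332.7,189.3) full-image px. The knob skirt is centred at about (396.7,184.2), with the black mark at (386.2,170) and the white mark at (403.3,170). The blue rib runs from about (198.5,234) to (194.5,250).

In the side view the head slopes towards -x, and the seal corners are near (281,247), (285,233), (305,228) and (307,242). Next I'll compute coarse positions.

```bash
python3 - <<'E'
from h import *
np.set_printoptions(precision=4,suppress=True)
t=read_camera("top"); s=read_camera("side")
P=lambda l:np.array([[290+x/6,140+y/6] for x,y in l])
print("cam top",-np.array(t["R"]).T@t["t"])
b=atz(t,P([(37,85),(50,505),(470,78)]),.022); print("base",b, np.linalg.norm(b[0]-b[1]))
h=atz(t,P([(490,85),(740,85),(757,440),(502,440)]),.088); print("inlay",h,h.mean(0))
m=atz(t,P([(577,180),(680,180),(630,270)]),.088); print("marks,ring",m); print("angles",np.degrees(np.arctan2(*(m[:2]-m[2])[:,[1,0]].T)))
k=atz(t,P([(640,265)]),.107); print("knob skirt",k)
# triangulate seal corners / rib ends
def tri(uvt,uvs):
    A=[];r=[]
    for c,uv in((t,uvt),(s,uvs)):
        o,d=ray(c,uv);d=d[0]/np.linalg.norm(d[0]);M=np.eye(3)-np.outer(d,d);A.append(M);r.append(M@o)
    return np.linalg.solve(sum(A),sum(r))
S=lambda x,y:(230+(x-365)/3,220+y/3)
tc=P([(316,355),(198,355),(198,238),(316,238)])  # near-right, far-left...
sc=[S(518,83),S(530,40),S(590,24),S(597,65)]
# order: top px right=-y; down=-x.  side: left=-x, down=-y
names=["-x-y","-x+y","+x+y","+x-y"]
for n,a,b_ in zip(names,tc,sc): print(n,tri(a,b_))
r=atz(t,np.array([[170+172/6,210+140/6],[170+148/6,210+252/6]]),.038); print("rib",r,np.linalg.norm(r[0]-r[1]))
q=atz(t,np.array([[170+x/6,210+y/6] for x,y in((103,73),(292,127),(240,320),(50,265))]),.012); print("dock",q,q.mean(0))
print(np.linalg.norm(q-np.roll(q,1,0),axis=1), robot.sense()["time"])
E
```

```text
cam top [0.4054 0.169  1.3816]
base [[ 0.6468  0.0964  0.022 ]
 [ 0.4646  0.0924  0.022 ]
 [ 0.6502 -0.0934  0.022 ]] 0.18222500857763355
inlay [[ 0.6354 -0.089   0.088 ]
 [ 0.636  -0.1958  0.088 ]
 [ 0.4867 -0.1987  0.088 ]
 [ 0.4873 -0.0908  0.088 ]] [ 0.5613 -0.1436  0.088 ]
marks,ring [[ 0.5955 -0.1248  0.088 ]
 [ 0.5956 -0.1687  0.088 ]
 [ 0.5578 -0.1463  0.088 ]]
angles [ 29.7021 -30.6248]
knob skirt [[ 0.5576 -0.1459  0.107 ]]
-x-y [ 0.5234 -0.0122  0.0997]
-x+y [0.5264 0.0368 0.1061]
+x+y [0.5681 0.0373 0.1181]
+x-y [ 0.5698 -0.0113  0.1121]
rib [[0.4418 0.3465 0.038 ]
 [0.3945 0.3566 0.038 ]] 0.048341925013283805
dock [[0.4715 0.38   0.012 ]
 [0.4479 0.2981 0.012 ]
 [0.365  0.3205 0.012 ]
 [0.3887 0.4028 0.012 ]] [0.4183 0.3503 0.012 ]
[0.0858 0.0853 0.0859 0.0856] 0.35
```

The triangulated seal is a square of about 48 mm at z≈0.10–0.118 with a slope near 0.26 rad. The mark angles of ±30° and the dock and rib sizes all fit. I'll move over the dock first to get a close wrist view.

Call:
play_rows([
  [[0, 0, -0.75, 0, 0, 0, 0], [0, 0, -0.75, 0, 0, 0, 0], [0, 0, -0.7, 0, 0, 0, 0], [0, 0, 0, -0.8, -0.65, 0, 0], [0, 0, 0, -0.8, -0.65, 0, 0], [0, 0, 0, -0.8, -0.65, 0, 0], [0, 0, 0, -0.8, -0.65, 0, 0], [0, 0, 0, -0.8, -0.65, 0, 0]],
])

```text
time: 1.02
eef_pos: [0.3491, 0.4571, 0.2139]
ee_rot: [[-0.966, 0.257, 0.0], [0.257, 0.966, 0.0], [-0.0, 0.0, -1.0]]
force: [0.1, -0.1, 0.1]
gripper_width: 0.0914
gripper_force: 0.0
```

Call:
play_rows([
  [[0, 0, 0, -0.8, -0.65, 0, 0], [0, 0, 0, -0.8, -0.65, 0, 0], [0, 0, 0, -0.75, -0.65, 0, 0], [0, 0, 0, -0.75, -0.65, 0, 0], [0, 0, 0, -0.75, -0.65, 0, 0], [0, 0, 0, 0, 0, 0, 0], [0, 0, 0, 0, 0, 0, 0]],
])

```text
time: 1.6
eef_pos: [0.4214, 0.3541, 0.214]
ee_rot: [[-0.966, 0.259, 0.0], [0.259, 0.966, 0.0], [0.0, 0.0, -1.0]]
force: [-0.1, -0.3, -0.5]
gripper_width: 0.0912
gripper_force: 0.0
```

```bash
cat >> h.py <<'E'
def need(pos=None,rot=None):
    s=robot.sense(); R=s["ee_rot"]; out={}
    from scipy.spatial.transform import Rotation as Ro
    if rot is None: rot=R
    else: out["turn"]=np.round(Ro.from_matrix(R.T@rot).as_rotvec(degrees=True)/5,2)
    if pos is not None: out["shift_after_turn"]=np.round(rot.T@(np.array(pos)-s["eef_pos"])/.025,3)
    print(out,"t",round(s["time"],2),"p",s["eef_pos"].round(4),"yaw",np.degrees(np.arctan2(R[1,0],R[0,0])).round(2),"tilt",R[:,2].round(4),"F",s["force"].round(1),"w",round(s["gripper_width"],4),"q",s["q"].round(1))
def down(yaw,slope=0.):
    "tool z = (sin s,0,-cos s), then tool x at heading yaw (deg) for slope 0"
    y=np.radians(yaw); x=np.array([np.cos(y),np.sin(y),0]); z=np.array([0,0,-1.])
    return np.c_[x,np.cross(z,x),z]
E
python3 - <<'E'
from h import *
need()
w=read_camera("wrist"); cv2.imwrite("pics/w1.png",w["color"][:,:,::-1]); np.savez("w1.npz",**w)
E
```

```text
{} t 1.6 p [0.4214 0.3541 0.214 ] yaw 164.99 tilt [ 0.e+00  1.e-04 -1.e+00] F [-0.1 -0.3 -0.5] w 0.0912 q [ 33.8  22.3  87.7   0.   70.  -41.2]
```

View pics/w1.png

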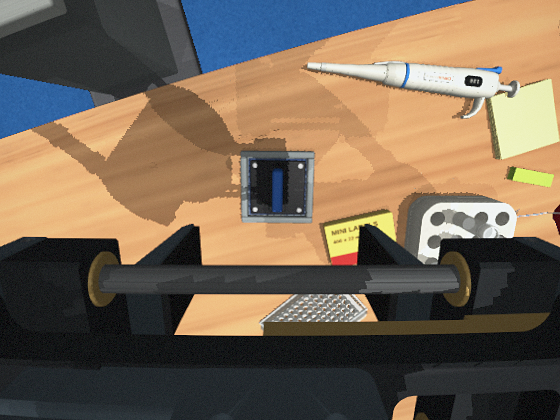

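The wrist view shows the dock at about (278,187), nearly aligned with the image, with the rib near (278,190) and the four screw dots around it. I'll refine the tile position with these dots, and get the move to the knob.

```bash
python3 - <<'E'
from h import *
np.set_printoptions(precision=4,suppress=True)
w=dict(np.load("w1.npz")); im=w["color"]; sub=im[148:226,236:318].astype(int)
sub8=sub.astype(np.uint8); g=sub8.min(2)
# bright dots within tile
m=(g>110).astype(np.uint8); m[:14]=0;m[-14:]=0;m[:,:12]=0;m[:,-12:]=0
n,l,st,ce=cv2.connectedComponentsWithStats(m)
D=[ce[i]+[236,148] for i in range(1,n) if 3<st[i,4]<60]; print(np.array(D),st[1:,4])
if len(D)>=4:
    X=atz(w,np.array(D),.0125); print(X,X.mean(0))
b=((sub[:,:,2]-sub[:,:,0]>40)).astype(np.uint8)
n,l,st,ce=cv2.connectedComponentsWithStats(b);i=1+st[1:,4].argmax()
pts=np.argwhere(l==i)[:,::-1]+[236,148]; r=cv2.minAreaRect(pts.astype(np.float32)); print(r,st[i])
bx=cv2.boxPoints(r); print(bx); print(atz(w,bx,.038))
cv2.imwrite("pics/c1.png",cv2.resize(sub8[:,:,::-1],None,fx=7,fy=7,interpolation=cv2.INTER_CUBIC))
need([0.5577,-.1461,.19],down(30.7))
E
```

```text
[[254.3    165.1   ]
 [300.1111 165.4815]
 [254.8261 209.    ]
 [298.8947 209.5789]] [20 27  2  1 23 19  3]
[[0.3866 0.3338 0.0125]
 [0.4011 0.386  0.0125]
 [0.4382 0.3195 0.0125]
 [0.4529 0.3714 0.0125]] [0.4197 0.3527 0.0125]
((277.0, 190.0), (42.0, 10.0), 90.0) [ 36  21  11  43 454]
[[272. 169.]
 [282. 169.]
 [282. 211.]
 [272. 211.]]
[[0.3936 0.3541 0.038 ]
 [0.3964 0.3648 0.038 ]
 [0.4428 0.3525 0.038 ]
 [0.4398 0.3414 0.038 ]]
{'turn': array([-0.  , -0.  , 26.87]), 'shift_after_turn': array([-5.523, 20.02 ,  0.959])} t 1.65 p [0.4209 0.3547 0.214 ] yaw 165.05 tilt [-0.      0.0002 -1.    ] F [-1.4  0.1 -0. ] w 0.0913 q [ 33.9  22.3  87.7   0.   70.  -41.2]
```

View pics/c1.png

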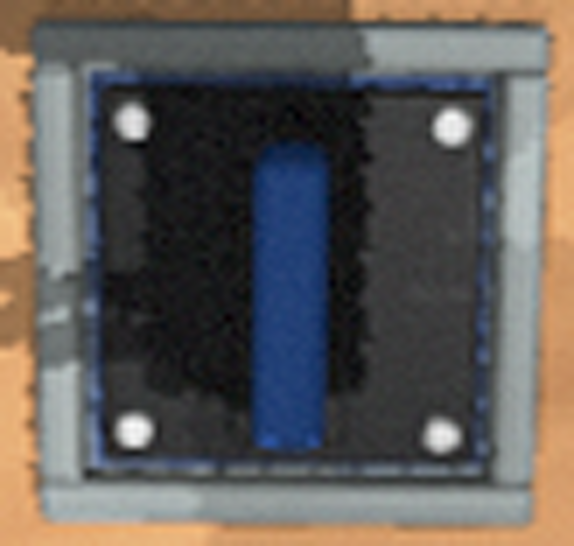

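The dots give the tile centre at (0.4197, 0.3527) with yaw −15.5°, and the rib and dock measurements agree within 2 mm. I'll move on towards the knob, taking a picture of the head on the way.

Call:
play_rows([
  [[0, 0, -1, 0, 0, 0, 0], [0, 0, -1, 0, 0, 0, 0], [0, 0, -1, 0, 0, 0, 0], [0, 0, -1, 0, 0, 0, 0], [0, 0, -1, 0, 0, 0, 0], [0, 0, -1, 0, 0, 0, 0], [0, 0, -1, 0, 0, 0, 0], [0, 0, -1, 0, 0, 0, 0]],
])

```text
time: 2.32
eef_pos: [0.4201, 0.3558, 0.2139]
ee_rot: [[-0.903, -0.43, -0.0], [-0.43, 0.903, 0.0], [0.0, 0.0, -1.0]]
force: [0.7, 0.2, -0.5]
gripper_width: 0.0916
gripper_force: 0.0
```

Call:
play_rows([
  [[0, 0, -1, 0, 0, 0, 0], [0, 0, -0.1, 0.23, -0.8, 0, 0], [0, 0, 0, 0.23, -0.83, 0, 0], [0, 0, 0, 0.23, -0.83, 0, 0], [0, 0, 0, 0.23, -0.83, 0, 0], [0, 0, 0, 0.23, -0.83, 0, 0], [0, 0, 0, 0.23, -0.83, 0, 0], [0, 0, 0, 0.23, -0.83, 0, 0]],
])

```text
time: 2.98
eef_pos: [0.4594, 0.21, 0.214]
ee_rot: [[-0.86, -0.51, 0.0], [-0.51, 0.86, 0.0], [-0.0, 0.0, -1.0]]
force: [1.2, -0.3, 0.8]
gripper_width: 0.091
gripper_force: 0.0
```

Call:
play_rows([
  [[0, 0, 0, 0.23, -0.83, 0, 0], [0, 0, 0, 0.23, -0.83, 0, 0], [0, 0, 0, 0.23, -0.83, 0, 0], [0, 0, 0, 0.23, -0.83, 0, 0], [0, 0, 0, 0.23, -0.83, 0, 0], [0, 0, 0, 0.23, -0.83, 0, 0], [0, 0, 0, 0.23, -0.83, 0, 0], [0, 0, 0, 0, 0, 0, 0]],
])

```text
time: 3.65
eef_pos: [0.4999, 0.0627, 0.214]
ee_rot: [[-0.861, -0.509, 0.001], [-0.509, 0.861, -0.001], [-0.0, -0.001, -1.0]]
force: [-0.4, 0.8, -1.0]
gripper_width: 0.0914
gripper_force: 0.0
```

```bash
python3 - <<'E'
from h import *
need([0.5577,-.1461,.19],down(210.7))
w=read_camera("wrist"); cv2.imwrite("pics/w2.png",w["color"][:,:,::-1]); np.savez("w2.npz",**w)
print(proj(w,[[.5577,-.1461,.134],[.547,.0127,.109]]))
E
```

```text
{'turn': array([-0.01,  0.  , -0.02]), 'shift_after_turn': array([ 2.274, -8.361,  0.959])} t 3.65 p [0.4999 0.0627 0.214 ] yaw -149.42 tilt [ 7.e-04 -6.e-04 -1.e+00] F [-0.4  0.8 -1. ] w 0.0914 q [   0.4   18.5   93.9   -0.    67.5 -120.2]
[[ 22.24680556 148.41579988]
 [205.83218828 223.83712297]]
```

View pics/w2.png

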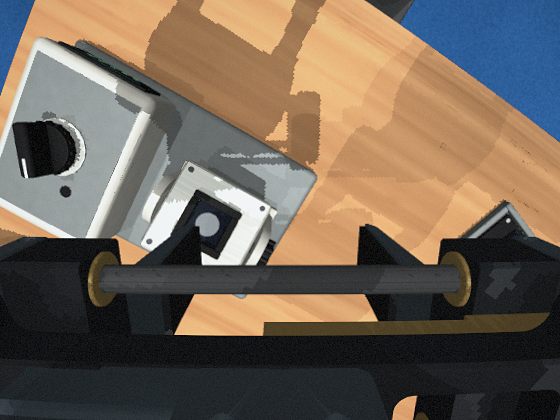

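The picture puts the knob bar's top where predicted (about (25,150)), with its line towards the black mark, and the window near (207,222), also as predicted. I'll go above the knob and down over the bar.

Call:
play_rows([
  [[0, 0, 0, 0.22, -0.83, 0, 0], [0, 0, 0, 0.22, -0.83, 0, 0], [0, 0, 0, 0.22, -0.83, 0, 0], [0, 0, 0, 0.22, -0.83, 0, 0], [0, 0, 0, 0.22, -0.83, 0, 0], [0, 0, 0, 0.22, -0.83, 0, 0], [0, 0, 0, 0.22, -0.83, 0, 0], [0, 0, 0, 0.22, -0.83, 0, 0]],
])

```text
time: 4.37
eef_pos: [0.5459, -0.1002, 0.2139]
ee_rot: [[-0.86, -0.51, -0.0], [-0.51, 0.86, 0.0], [-0.0, 0.0, -1.0]]
force: [0.1, 0.5, -1.3]
gripper_width: 0.0912
gripper_force: 0.0
```

Call:
play_rows([
  [[0, 0, 0, 0.22, -0.83, 0, 0], [0, 0, 0, 0.22, -0.83, 0, 0], [0, 0, 0, 0.05, 0, 0, 0], [0, 0, 0, 0, 0, 0, 0], [0, 0, 0, 0, 0, 0.8, 0], [0, 0, 0, 0, 0, 0.8, 0], [0, 0, 0, 0, 0, 0, 0], [0, 0, 0, 0, 0, 0, 0]],
])

```text
time: 5.03
eef_pos: [0.5556, -0.1412, 0.1736]
ee_rot: [[-0.86, -0.51, -0.002], [-0.51, 0.86, 0.001], [0.001, 0.002, -1.0]]
force: [-1.0, 0.4, 0.8]
gripper_width: 0.0912
gripper_force: 0.0
```

```bash
python3 - <<'E'
from h import *
need([0.5577,-.1461,.112],down(210.7))
w=read_camera("wrist"); s=read_camera("side")
im=np.zeros((600,800,3),np.uint8); im[:420,:560]=w["color"][:,:,::-1]; c=crop(s,240,200,120,100,5)
im[100:600,200:800]=np.where(np.arange(500)[:,None,None]>=0,c,0)
im[:210,:560]=w["color"][100:310,:,::-1]; im[210:, :200]=0
cv2.imwrite("pics/k1.png",im)
E
```

```text
{'turn': array([ 0.02, -0.01, -0.  ]), 'shift_after_turn': array([ 0.027, -0.214,  2.464])} t 5.03 p [ 0.5556 -0.1412  0.1736] yaw -149.32 tilt [-0.002  0.001 -1.   ] F [-1.   0.4  0.8] w 0.0912 q [ -20.2   26.6   87.3    0.    66.2 -140.9]
```

View pics/k1.png

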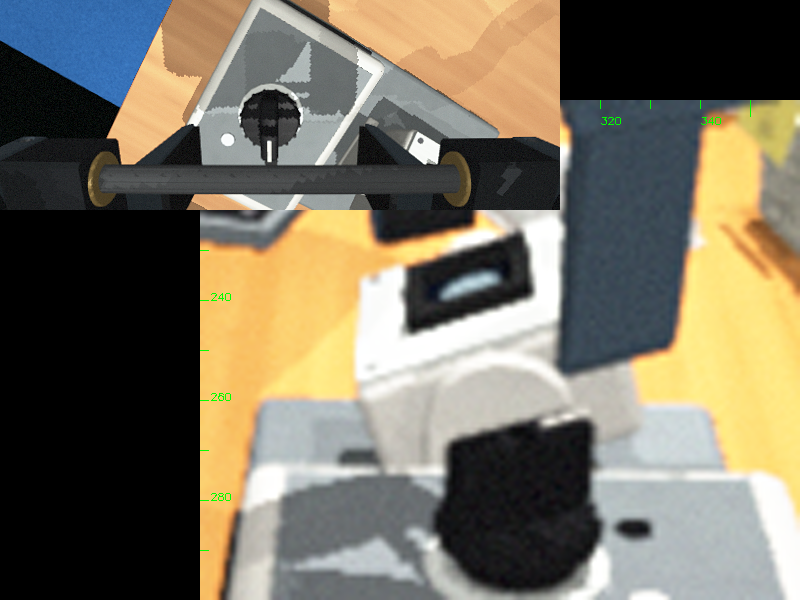

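The wrist part of the picture shows the bar at column 270, with the finger midline at 279. That matches the 5 mm tool −y shift still needed. Next I descend and grip.

Call:
play_rows([
  [[0, 0, 0, 0.03, -0.22, 0, 0], [0, 0, 0, 0, 0, 0.6, 0], [0, 0, 0, 0, 0, 0.6, 0], [0, 0, 0, 0, 0, 0.6, 0], [0, 0, 0, 0, 0, 0.65, 0.5], [0, 0, 0, 0, 0, 0, 1], [0, 0, 0, 0, 0, 0, 1], [0, 0, 0, 0, 0, 0, 1]],
], grip_force=25)

```text
time: 5.8
eef_pos: [0.559, -0.1483, 0.1139]
ee_rot: [[-0.861, -0.509, 0.001], [-0.509, 0.861, -0.001], [-0.001, -0.001, -1.0]]
force: [-0.2, -0.7, -0.1]
gripper_width: 0.0671
gripper_force: 0.0
```

Call:
play_rows([
  [[0, 0, 0, 0, 0, 0, 1], [0, 0, 0, 0, 0, 0, 1], [0, 0, 0, 0, 0, 0, 1], [0, 0, 0, 0, 0, 0, 1], [0, 0, 0, 0, 0, 0, 1]],
])

```text
time: 6.22
eef_pos: [0.5584, -0.1479, 0.1129]
ee_rot: [[-0.861, -0.509, 0.0], [-0.509, 0.861, -0.0], [-0.0, -0.0, -1.0]]
force: [0.2, -0.7, -0.0]
gripper_width: 0.0341
gripper_force: 0.0
```

Call:
play_rows([
  [[0, 0, 0, 0, 0.07, 0, 1], [0, 0, 0, 0, 0, 0, 1], [0, 0, 0, 0, 0, 0, 1], [0, 0, 0, 0, 0, 0, 1], [0, 0, 0, 0, 0, 0, 1], [0, 0, 0, 0, 0, 0, 1], [0, 0, 0, 0, 0, 0, 1], [0, 0, 0, 0, 0, 0, 1]],
])

```text
time: 6.88
eef_pos: [0.5581, -0.1475, 0.1129]
ee_rot: [[-0.861, -0.509, 0.001], [-0.509, 0.861, -0.002], [-0.0, -0.002, -1.0]]
force: [2.1, -7.7, -1.6]
gripper_width: 0.0129
gripper_force: 24.9
```

```bash
python3 -c "
from h import *
need([0.5577,-.1461,.104],down(210.7))"
```

```text
{'turn': array([-0.03,  0.  , -0.02]), 'shift_after_turn': array([-0.013,  0.057,  0.355])} t 6.88 p [ 0.5581 -0.1475  0.1129] yaw -149.38 tilt [ 0.0015 -0.0017 -1.    ] F [ 2.1 -7.7 -1.6] w 0.0129 q [-2.070e+01  3.110e+01  9.060e+01 -1.000e-01  5.820e+01 -1.413e+02]
```

Gripped at 12.9 mm width with a side load of about 8 N, so I'll undo the last shift. Then push down 9 mm.

Call:
play_rows([
  [[0, 0, 0, 0, -0.07, 0, 1], [0, 0, 0, 0, 0, 0, 1], [0, 0, 0, 0, 0, 0.12, 1], [0, 0, 0, 0, 0, 0.12, 1], [0, 0, 0, 0, 0, 0.12, 1], [0, 0, 0, 0, 0, 0, 1], [0, 0, 0, 0, 0, 0, 1]],
], grip_force=35)

```text
time: 7.47
eef_pos: [0.5585, -0.1479, 0.1044]
ee_rot: [[-0.861, -0.509, 0.001], [-0.509, 0.861, -0.0], [-0.001, -0.001, -1.0]]
force: [-5.5, 2.8, 19.5]
gripper_width: 0.0132
gripper_force: 35.0
```

Call:
play_rows([
  [[0, 0, 0.5, 0, -0.01, -0.02, 1], [0, 0, 0.75, 0, 0, 0, 1], [0, 0, 0.75, 0, 0, 0, 1], [0, 0, 0.75, 0, 0, 0, 1], [0, 0, 0.75, 0, 0, 0, 1], [0, 0, 0.75, 0, 0, 0, 1], [0, 0, 0.75, 0, 0, 0, 1], [0, 0, 0.75, 0, 0, 0, 1]],
])

```text
time: 8.13
eef_pos: [0.5582, -0.1473, 0.1044]
ee_rot: [[-1.0, -0.029, -0.0], [-0.029, 1.0, 0.001], [0.0, 0.001, -1.0]]
force: [-4.4, 9.1, 13.8]
gripper_width: 0.0128
gripper_force: 35.0
```

Call:
play_rows([
  [[0, 0, 0.75, 0, 0, 0, 1], [0, 0, 0.75, 0, 0, 0, 1], [0, 0, 0.75, 0, 0, 0, 1], [0, 0, 0.75, 0, 0, 0, 1], [0, 0, 0.75, 0, 0, 0, 1], [0, 0, 0.75, 0, 0, 0, 1], [0, 0, 0.75, 0, 0, 0, 1], [0, 0, 0.75, 0, 0, 0, 1]],
])

```text
time: 8.8
eef_pos: [0.5583, -0.1466, 0.1044]
ee_rot: [[-0.88, 0.474, 0.0], [0.474, 0.88, 0.002], [0.001, 0.002, -1.0]]
force: [-1.7, 14.6, 14.2]
gripper_width: 0.0129
gripper_force: 35.0
```

Call:
play_rows([
  [[0, 0, 0.25, 0, 0, 0, 1], [0, 0, 0, 0, 0, 0, 1], [0, 0, 0, 0, 0, 0, 1], [0, 0, 0, 0, 0, 0, 1]],
])

```text
time: 9.13
eef_pos: [0.5584, -0.1466, 0.1044]
ee_rot: [[-0.871, 0.491, 0.0], [0.491, 0.871, 0.002], [0.001, 0.002, -1.0]]
force: [-0.4, 14.0, 15.8]
gripper_width: 0.0126
gripper_force: 35.0
```

```bash
python3 -c "
from h import *
need([0.5577,-.1461,.112],down(150.7)); print(robot.sense()['ft_torque'])"
```

```text
{'turn': array([ 0.02, -0.01, -0.02]), 'shift_after_turn': array([ 0.033,  0.003, -0.302])} t 9.13 p [ 0.5584 -0.1466  0.1044] yaw 150.61 tilt [ 1.0e-04  2.1e-03 -1.0e+00] F [-0.4 14.  15.8] w 0.0126 q [-20.7  31.8  90.9   0.1  57.4 -81.4]
[ 2.89710239  0.33229168 -0.00773437]
```

The tool turned 60° to yaw 150.6. I'll ease the side load, let the knob rise, then open.

Call:
play_rows([
  [[0, 0, 0, 0, 0.05, 0, 1], [0, 0, 0, 0, 0, -0.1, 1], [0, 0, 0, 0, 0, -0.1, 1], [0, 0, 0, 0, 0, -0.1, 1], [0, 0, 0, 0, 0, -0.03, 1], [0, 0, 0, 0, 0, 0, 1], [0, 0, 0, 0, 0, 0, 1]],
])

```text
time: 9.72
eef_pos: [0.5584, -0.1463, 0.112]
ee_rot: [[-0.871, 0.491, -0.001], [0.491, 0.871, 0.001], [0.002, 0.0, -1.0]]
force: [-2.8, 5.6, 2.6]
gripper_width: 0.0127
gripper_force: 35.0
```

Call:
play_rows([
  [[0, 0, 0, 0, 0, 0, 0.5], [0, 0, 0, 0, 0, 0, 0], [0, 0, 0, 0, 0, 0, 0], [0, 0, 0, 0, 0, 0, 0], [0, 0, 0, 0, 0, 0, 0], [0, 0, 0, 0, 0, 0, 0], [0, 0, 0, 0, 0, -0.4, 0], [0, 0, 0, 0, 0, -0.8, 0]],
])

```text
time: 10.38
eef_pos: [0.5578, -0.1467, 0.1415]
ee_rot: [[-0.871, 0.491, -0.003], [0.491, 0.871, 0.001], [0.004, -0.001, -1.0]]
force: [-0.5, -0.4, -0.4]
gripper_width: 0.0633
gripper_force: 0.0
```

Call:
play_rows([
  [[0, 0, 0, 0, 0, -0.8, 0], [0, 0, 0, 0, 0, -0.8, 0], [0, 0, 0, 0, 0, -0.8, 0], [0, 0, 0, 0, 0, -0.4, 0], [0, 0, 0, 0, 0, 0, 0], [0, 0, 0, 0, 0, 0, 0]],
])

```text
time: 10.88
eef_pos: [0.5591, -0.147, 0.2125]
ee_rot: [[-0.871, 0.491, 0.001], [0.491, 0.871, -0.0], [-0.001, 0.0, -1.0]]
force: [0.6, 0.1, -0.8]
gripper_width: 0.0913
gripper_force: 0.0
```

```bash
python3 - <<'E'
from h import *
need([0.419,.352,.2],down(164.5))
w=read_camera("wrist"); np.savez("w3.npz",**w); t=read_camera("top"); s=read_camera("side")
print(proj(w,[[.5582,-.1470,.134],[.547,.0127,.109]]))
im=np.zeros((600,800,3),np.uint8); im[:420,:560]=w["color"][:,:,::-1]
a=crop(t,375,150,50,60,4); im[:240,560:760]=a; a=crop(s,255,215,95,85,4);im[260:600,420:800]=a
cv2.imwrite("pics/k2.png",im)
E
```

```text
{'turn': array([ 0.  ,  0.01, -2.78]), 'shift_after_turn': array([10.733, 17.739,  0.499])} t 10.88 p [ 0.5591 -0.147   0.2125] yaw 150.61 tilt [ 6.e-04 -3.e-04 -1.e+00] F [ 0.6  0.1 -0.8] w 0.0913 q [-20.7  24.6  84.   -0.   71.4 -81.3]
[[277.89286878 215.42168356]
 [435.65784353 107.01939106]]
```

View pics/k2.png

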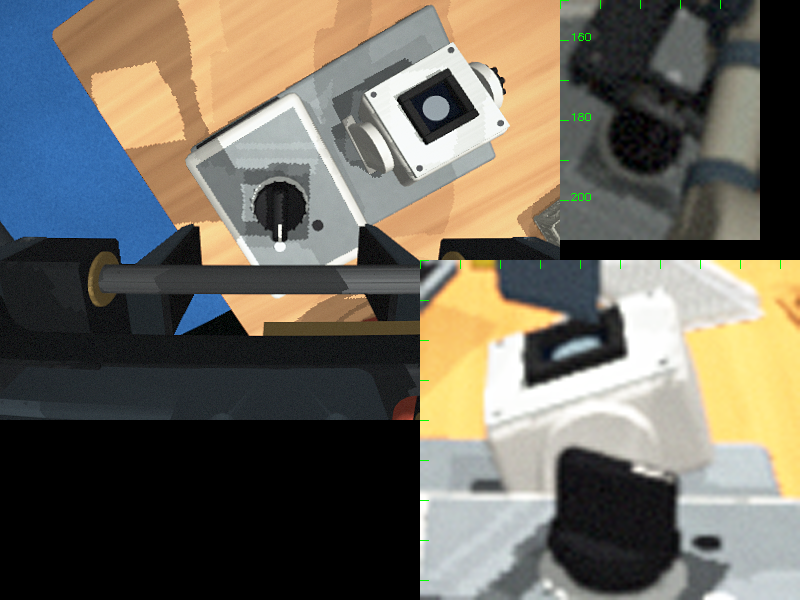

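The line now points at the white mark, the knob is up, and the head is fully visible with its seal around (437,105). I'll fit the port pose jointly from the wrist, top and side seal outlines.

```bash
cat > fit.py <<'E'
from h import *
from scipy.optimize import least_squares
np.set_printoptions(precision=4,suppress=True)
w=dict(np.load("w3.npz")); V=[("w",w,w["color"][:,:,::-1])]
for n in("top","side"):
    c=read_camera(n); V.append((n,c,cv2.imread(f"pics/{n}0.png")))
def port(p):
    x,y,z,s,yw=p; cy,sy=np.cos(yw),np.sin(yw)
    X=np.array([np.cos(s)*cy,np.cos(s)*sy,np.sin(s)]);Y=np.array([-sy,cy,0]);return np.array([x,y,z]),np.c_[X,Y,np.cross(X,Y)]
def hull(c,p):
    o,R=port(p); q=np.array([[a,b,h] for h in(0,.008) for a in(-.024,.024) for b in(-.024,.024)])
    return cv2.convexHull(proj(c,o+q@R.T).astype(np.float32))
def contour(c,im,p,S=4):
    h=hull(c,p)[:,0]; ctr=h.mean(0); r=int(np.ptp(h,axis=0).max()*.5+7); x0,y0=(ctr-r).astype(int)
    g=cv2.cvtColor(im[y0:y0+2*r,x0:x0+2*r],cv2.COLOR_BGR2GRAY); g=cv2.resize(g,None,fx=S,fy=S,interpolation=cv2.INTER_CUBIC)
    th=(np.percentile(g,85)+np.percentile(g,8))/2
    cs=cv2.findContours((g<th).astype(np.uint8),cv2.RETR_EXTERNAL,cv2.CHAIN_APPROX_NONE)[0]
    cc=min(cs,key=lambda k:1e9 if cv2.contourArea(k)<200 else np.linalg.norm(k.mean((0,1))/S-r))
    return (cv2.convexHull(cc)[:,0] if 0 else cc[:,0]).astype(float)/S-.5+.5/S+[x0,y0]
def fit(V,p0,reg=1):
    p=np.array(p0)
    for _ in range(2):
        C=[contour(c,im,p) for _,c,im in V]
        def f(p,out=False):
            r=[np.array([cv2.pointPolygonTest(hull(c,p),(float(a),float(b)),True) for a,b in k]) for (_,c,_),k in zip(V,C)]
            if out: return [(len(a),a.mean().round(2),a.std().round(2)) for a in r]
            return np.r_[np.concatenate([a/len(a)**.5 for a in r]),(p[4]-.012)/.02*reg]
        p=least_squares(f,p,diff_step=1e-4,x_scale=[.01,.01,.01,.1,.05],loss="soft_l1",f_scale=.3).x
    return p,f(p,True)
if __name__=="__main__":
    p0=[.5486,.0127,.101,.26,.012]
    for name,sel in(("all",V),("w",V[:1]),("top+side",V[1:]),("w+side",[V[0],V[2]]),("w+top",V[:2])):
        try: print(name,*fit(sel,p0))
        except Exception as e: print(name,e)
E
python3 fit.py
```

```text
all [0.5477 0.0128 0.1074 0.3665 0.0111] [(821, np.float64(0.61), np.float64(0.37)), (294, np.float64(0.49), np.float64(0.5)), (298, np.float64(0.56), np.float64(0.53))]
w [0.5488 0.0151 0.1017 0.3547 0.0119] [(821, np.float64(-0.01), np.float64(0.24))]
top+side [0.5475 0.0145 0.1078 0.3739 0.0114] [(294, np.float64(0.5), np.float64(0.19)), (298, np.float64(0.54), np.float64(0.25))]
w+side [0.5476 0.0122 0.1082 0.3567 0.0102] [(821, np.float64(0.7), np.float64(0.26)), (298, np.float64(0.58), np.float64(0.35))]
w+top [0.5484 0.0143 0.1034 0.3661 0.0118] [(821, np.float64(0.17), np.float64(0.26)), (294, np.float64(0.47), np.float64(0.29))]
```

Call:
play_rows([
  [[0, 0, -0.7, 0, 0, 0, 0], [0, 0, -0.7, 0, 0, 0, 0], [0, 0, -0.7, 0, 0, 0, 0], [0, 0, -0.7, 0, 0, 0, 0], [0, 0, 0, 0.5, 0.83, 0, 0], [0, 0, 0, 0.5, 0.83, 0, 0], [0, 0, 0, 0.5, 0.83, 0, 0], [0, 0, 0, 0.5, 0.83, 0, 0]],
])

```text
time: 11.8
eef_pos: [0.5321, -0.0528, 0.2117]
ee_rot: [[-0.964, 0.266, -0.001], [0.266, 0.964, 0.0], [0.001, -0.0, -1.0]]
force: [-0.3, -0.5, -0.5]
gripper_width: 0.0915
gripper_force: 0.0
```

Call:
play_rows([
  [[0, 0, 0, 0.5, 0.83, 0, 0], [0, 0, 0, 0.5, 0.83, 0, 0], [0, 0, 0, 0.5, 0.83, 0, 0], [0, 0, 0, 0.5, 0.83, 0, 0], [0, 0, 0, 0.5, 0.83, 0, 0], [0, 0, 0, 0.5, 0.83, 0, 0], [0, 0, 0, 0.5, 0.83, 0, 0], [0, 0, 0, 0.5, 0.83, 0, 0]],
])

```text
time: 12.47
eef_pos: [0.4798, 0.1339, 0.2119]
ee_rot: [[-0.964, 0.265, -0.001], [0.265, 0.964, -0.0], [0.001, -0.0, -1.0]]
force: [0.1, -0.9, 0.1]
gripper_width: 0.0911
gripper_force: 0.0
```

Call:
play_rows([
  [[0, 0, 0, 0.5, 0.83, 0, 0], [0, 0, 0, 0.5, 0.83, 0, 0], [0, 0, 0, 0.5, 0.83, 0, 0], [0, 0, 0, 0.5, 0.83, 0, 0], [0, 0, 0, 0.5, 0.83, 0, 0], [0, 0, 0, 0.5, 0.83, 0, 0], [0, 0, 0, 0, 0, 0, 0], [0, 0, 0, 0, 0, 0, 0]],
])

```text
time: 13.13
eef_pos: [0.4406, 0.2735, 0.2119]
ee_rot: [[-0.965, 0.263, -0.001], [0.263, 0.965, -0.0], [0.001, -0.001, -1.0]]
force: [-0.3, 0.0, -0.6]
gripper_width: 0.091
gripper_force: 0.0
```

Slope comes out near 0.36 rad, with the port at about (0.548, 0.013, 0.104). I'll refine that later. Now to the tile.

```bash
cat >> fit.py <<'E'
def fit2(V,p0):
    "with a free outline bias per view and a rigid 2 mm-level shift of each camera"
    C=[contour(c,im,p0) for _,c,im in V]; n=len(V)
    def f(q):
        p=q[:5]; r=[]
        for i,((_,c,_),k) in enumerate(zip(V,C)):
            pp=p.copy(); pp[:3]+=q[5+n+3*i:8+n+3*i]
            r.append((np.array([cv2.pointPolygonTest(hull(c,pp),(float(a),float(b)),True) for a,b in k])-q[5+i])/len(k)**.5/.1)
        return np.r_[np.concatenate(r),(p[4]-.012)/.01,(q[5:5+n]-.4)/.2,q[5+n:]/.0015]
    q=least_squares(f,np.r_[p0,np.full(n,.4),np.zeros(3*n)],diff_step=1e-4,x_scale=np.r_[.01,.01,.01,.1,.05,np.full(n,.3),np.full(3*n,.002)]).x
    return q[:5],q[5:5+n],q[5+n:].reshape(n,3),2*least_squares(f,q,diff_step=1e-4,max_nfev=1).cost
E
python3 - <<'E'
from fit import *
for nm,sel in(("all",V),("top+side",V[1:]),("w+side",[V[0],V[2]]),("w+top",V[:2])):
    print(nm,*fit2(sel,np.array([.548,.0135,.105,.363,.012])))
need([0.419,.352,.1],down(164.5))
E
```

```text
all [0.5479 0.014  0.1066 0.3539 0.0091] [0.4854 0.4808 0.5031] [[ 0.     -0.0011 -0.    ]
 [-0.0006  0.0003 -0.    ]
 [-0.0001  0.0008  0.0012]] 16.07204336538954
top+side [0.5477 0.0145 0.1078 0.3564 0.0105] [0.4792 0.5083] [[-0.0005 -0.      0.    ]
 [ 0.      0.0002  0.    ]] 7.928909972517674
w+side [0.5478 0.0124 0.1077 0.3548 0.0097] [0.5614 0.5246] [[-0.0001 -0.0001  0.0001]
 [-0.      0.0003  0.001 ]] 13.87851828506808
w+top [0.5475 0.0142 0.1051 0.3609 0.0086] [0.3271 0.4734] [[ 0.0007 -0.0005 -0.0002]
 [-0.0001 -0.      0.    ]] 9.205915455210251
{'turn': array([-0.01, -0.01,  0.03]), 'shift_after_turn': array([1.703, 2.835, 4.481])} t 13.23 p [0.4411 0.2723 0.212 ] yaw 164.63 tilt [-0.0007 -0.0005 -1.    ] F [0.8 0.1 1.3] w 0.091 q [ 25.1  19.9  92.1  -0.   68.1 -49.5]
```

Call:
play_rows([
  [[0, 0, 0.03, 0.43, 0.71, 0, 0], [0, 0, 0, 0.43, 0.71, 0, 0], [0, 0, 0, 0.43, 0.71, 0, 0], [0, 0, 0, 0.41, 0.7, 0, 0], [0, 0, 0, 0, 0, 0.8, 0], [0, 0, 0, 0, 0, 0.8, 0], [0, 0, 0, 0, 0, 0.8, 0], [0, 0, 0, 0, 0, 0.8, 0]],
])

```text
time: 13.9
eef_pos: [0.4195, 0.3514, 0.1315]
ee_rot: [[-0.963, 0.269, 0.0], [0.269, 0.963, -0.0], [-0.0, -0.0, -1.0]]
force: [0.5, 1.0, -0.0]
gripper_width: 0.0912
gripper_force: 0.0
```

Call:
play_rows([
  [[0, 0, 0, 0, 0, 0.8, 0], [0, 0, 0, 0, 0, 0.8, 0], [0, 0, 0, 0, 0, 0.4, 0], [0, 0, 0, 0, 0, 0, 0], [0, 0, 0, 0, 0, 0, 0], [0, 0, 0, 0, 0, 0, 0]],
])

```text
time: 14.4
eef_pos: [0.4199, 0.3524, 0.0834]
ee_rot: [[-0.963, 0.268, 0.001], [0.268, 0.963, 0.001], [-0.001, 0.001, -1.0]]
force: [0.1, 0.2, 0.8]
gripper_width: 0.0915
gripper_force: 0.0
```

```bash
python3 - <<'E'
from h import *
np.set_printoptions(precision=4,suppress=True)
need([0.419,.352,.016],down(164.5))
w=read_camera("wrist"); np.savez("w4.npz",**w); cv2.imwrite("pics/w4.png",w["color"][:,:,::-1])
im=w["color"].astype(int)
b=((im[:,:,2]-im[:,:,0]>40)&(im[:,:,2]>im[:,:,1]+15)).astype(np.uint8)
P=proj(w,[[.419,.352,.038]])[0].astype(int); print(P)
b[:max(P[1]-60,0)]=0;b[P[1]+60:]=0;b[:,:P[0]-50]=0;b[:,P[0]+50:]=0
n,l,st,ce=cv2.connectedComponentsWithStats(b);i=1+st[1:,4].argmax();pts=np.argwhere(l==i)[:,::-1]
r=cv2.minAreaRect(pts.astype(np.float32));print(r,st[i]); print(atz(w,cv2.boxPoints(r),.038))
E
```

```text
{'turn': array([ 0.01,  0.01, -0.01]), 'shift_after_turn': array([ 0.029, -0.025,  2.697])} t 14.4 p [0.4199 0.3524 0.0834] yaw 164.44 tilt [ 0.0011  0.0007 -1.    ] F [0.1 0.2 0.8] w 0.0915 q [ 33.8  31.6  96.2  -0.   52.1 -40.7]
[277 227]
((279.0, 223.5), (67.0, 16.0), 90.0) [ 271  190   17   68 1088]
[[0.3913 0.3552 0.038 ]
 [0.3943 0.366  0.038 ]
 [0.4429 0.3527 0.038 ]
 [0.4397 0.3413 0.038 ]]
```

The rib measures about 48 mm, centred near (0.4185, 0.353), so the TCP is within 1.5 mm. I'll nudge, descend, grip and lift.

Call:
play_rows([
  [[0, 0, 0, 0.05, 0, 0.4, 0], [0, 0, 0, 0, 0, 0.6, 0], [0, 0, 0, 0, 0, 0.6, 0], [0, 0, 0, 0, 0, 0.6, 0], [0, 0, 0, 0, 0, 0.3, 0], [0, 0, 0, 0, 0, 0.17, 0], [0, 0, 0, 0, 0, 0, 0.5], [0, 0, 0, 0, 0, 0, 1]],
], grip_force=30)

```text
time: 15.12
eef_pos: [0.4181, 0.3528, 0.016]
ee_rot: [[-0.963, 0.268, 0.0], [0.268, 0.963, 0.0], [-0.0, 0.0, -1.0]]
force: [1.3, 1.0, 1.1]
gripper_width: 0.0809
gripper_force: 0.0
```

Call:
play_rows([
  [[0, 0, 0, 0, 0, 0, 1], [0, 0, 0, 0, 0, 0, 1], [0, 0, 0, 0, 0, 0, 1], [0, 0, 0, 0, 0, 0, 1], [0, 0, 0, 0, 0, 0, 1], [0, 0, 0, 0, 0, 0, 1], [0, 0, 0, 0, 0, 0, 1], [0, 0, 0, 0, 0, 0, 1]],
])

```text
time: 15.78
eef_pos: [0.4179, 0.3526, 0.0157]
ee_rot: [[-0.963, 0.268, 0.0], [0.268, 0.963, -0.0], [-0.0, -0.0, -1.0]]
force: [-0.2, 0.5, -0.1]
gripper_width: 0.0271
gripper_force: 0.0
```

Call:
play_rows([
  [[0, 0, 0, 0, 0, 0, 1], [0, 0, 0, 0, 0, 0, 1], [0, 0, 0, 0, 0, 0, 1], [0, 0, 0, 0, 0, 0, 1], [0, 0, 0, 0, 0, 0, 1], [0, 0, 0, 0, 0, 0, 1]],
])

```text
time: 16.28
eef_pos: [0.4179, 0.3526, 0.0157]
ee_rot: [[-0.963, 0.268, -0.0], [0.268, 0.963, -0.0], [0.0, -0.0, -1.0]]
force: [0.6, 0.1, -0.8]
gripper_width: 0.0119
gripper_force: 30.0
```

Gripped at 11.9 mm, with the white face 11.7 mm ahead of the TCP. Lift, then plan the standoff.

Call:
play_rows([
  [[0, 0, 0, 0, 0, -0.3, 1], [0, 0, 0, 0, 0, -0.6, 1], [0, 0, 0, 0, 0, -0.8, 1], [0, 0, 0, 0, 0, -0.8, 1], [0, 0, 0, 0, 0, -0.8, 1], [0, 0, 0, 0, 0, -0.8, 1], [0, 0, 0, 0, 0, -0.8, 1], [0, 0, 0, 0, 0, -0.8, 1]],
])

```text
time: 16.95
eef_pos: [0.4177, 0.3525, 0.1597]
ee_rot: [[-0.963, 0.268, 0.0], [0.268, 0.963, 0.0], [-0.0, 0.0, -1.0]]
force: [1.2, 0.6, -2.4]
gripper_width: 0.0116
gripper_force: 30.0
```

Call:
play_rows([
  [[0, 0, 0, 0, 0, -0.8, 1], [0, 0, 0, 0, 0, 0, 1], [0, 0, 0, 0, 0, 0, 1], [0, 0, 0, 0, 0, 0, 1]],
])

```text
time: 17.28
eef_pos: [0.4175, 0.3523, 0.1777]
ee_rot: [[-0.963, 0.268, -0.001], [0.268, 0.963, -0.0], [0.001, -0.001, -1.0]]
force: [-0.2, -0.3, -1.0]
gripper_width: 0.0121
gripper_force: 30.0
```

```bash
cat >> h.py <<'E'
PORT=np.array([.5478,.0138,.1066,.356,.010])
def toolat(h,p=PORT,w=.0117):
    "TCP pose with the white face h above the metal"
    x,y,z,s,yw=p; X=np.array([np.cos(s)*np.cos(yw),np.cos(s)*np.sin(yw),np.sin(s)]);Y=np.array([-np.sin(yw),np.cos(yw),0]);Z=np.cross(X,Y)
    return np.array([x,y,z])+Z*(h+w),np.c_[-X,Y,-Z]
E
python3 - <<'E'
from h import *
need(*toolat(.06))
E
```

```text
{'turn': array([-0.58, -4.06, -3.19]), 'shift_after_turn': array([ -3.766, -13.593,   1.569])} t 17.28 p [0.4175 0.3523 0.1777] yaw 164.46 tilt [-6.e-04 -4.e-04 -1.e+00] F [-0.2 -0.3 -1. ] w 0.0121 q [ 33.9  24.3  90.9   0.   64.9 -40.6]
```

Call:
play_rows([
  [[-0.1, -0.68, -0.53, 0, 0, 0, 1], [-0.1, -0.68, -0.53, 0, 0, 0, 1], [-0.1, -0.68, -0.53, 0, 0, 0, 1], [-0.1, -0.68, -0.53, 0, 0, 0, 1], [-0.09, -0.67, -0.53, 0, 0, 0, 1], [-0.09, -0.67, -0.53, 0, 0, 0, 1], [0, 0, 0, -0.21, -0.75, 0, 1], [0, 0, 0, -0.21, -0.75, 0, 1]],
])

```text
time: 17.95
eef_pos: [0.4264, 0.3149, 0.1803]
ee_rot: [[-0.938, -0.013, 0.347], [-0.012, 1.0, 0.003], [-0.347, -0.002, -0.938]]
force: [1.7, -1.1, -1.8]
gripper_width: 0.0117
gripper_force: 30.0
```

Call:
play_rows([
  [[0, 0, 0, -0.21, -0.75, 0, 1], [0, 0, 0, -0.21, -0.75, 0, 1], [0, 0, 0, -0.21, -0.75, 0, 1], [0, 0, 0, -0.21, -0.75, 0, 1], [0, 0, 0, -0.21, -0.75, 0, 1], [0, 0, 0, -0.21, -0.75, 0, 1], [0, 0, 0, -0.21, -0.75, 0, 1], [0, 0, 0, -0.21, -0.75, 0, 1]],
])

```text
time: 18.62
eef_pos: [0.4682, 0.1645, 0.1954]
ee_rot: [[-0.938, -0.009, 0.347], [-0.009, 1.0, 0.003], [-0.347, -0.0, -0.938]]
force: [-0.2, -0.8, -0.6]
gripper_width: 0.0116
gripper_force: 30.0
```

Call:
play_rows([
  [[0, 0, 0, -0.21, -0.75, 0, 1], [0, 0, 0, -0.21, -0.75, 0, 1], [0, 0, 0, -0.21, -0.75, 0, 1], [0, 0, 0, -0.21, -0.75, 0, 1], [0, 0, 0, -0.21, -0.75, 0, 1], [0, 0, 0, -0.21, -0.75, 0, 1], [0, 0, 0, 0, 0, 0, 1], [0, 0, 0, 0, 0, 0, 1]],
])

```text
time: 19.28
eef_pos: [0.4989, 0.0525, 0.2064]
ee_rot: [[-0.938, -0.007, 0.348], [-0.007, 1.0, 0.003], [-0.348, 0.001, -0.938]]
force: [-0.5, 0.7, -2.3]
gripper_width: 0.0121
gripper_force: 30.0
```

```bash
python3 - <<'E'
from h import *
need(*toolat(.03))
s=read_camera("side"); cv2.imwrite("pics/s5.png",s["color"][:,:,::-1]); w=read_camera("wrist"); np.savez("w5.npz",**w)
im=np.zeros((600,800,3),np.uint8); im[:420,:560]=w["color"][:,:,::-1]
a=crop(s,245,200,100,75,5)[:375]; im[225:600,300:800]=a
cv2.imwrite("pics/m5.png",im)
E
```

```text
{'turn': array([-0.01, -0.01, -0.03]), 'shift_after_turn': array([-0.427, -1.568,  2.751])} t 19.28 p [0.4989 0.0525 0.2064] yaw -179.6 tilt [ 0.3476  0.003  -0.9376] F [-0.5  0.7 -2.3] w 0.0121 q [ -1.2  11.  111.4   1.   37.3 -92.3]
```

View pics/m5.png

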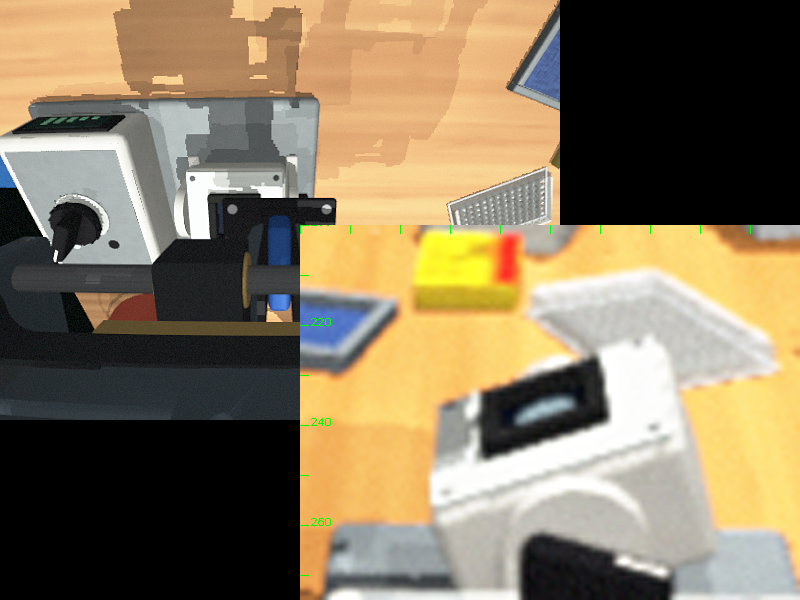

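The tile is held level in the tool, with its screws at (232,209) and (327,209). The knob is still at the white mark and the head is clear. Next a numeric check of the tile in the hand.

```bash
python3 - <<'E'
from h import *
np.set_printoptions(precision=4,suppress=True)
w=dict(np.load("w5.npz")); s=robot.sense(); R=s["ee_rot"]; p=s["eef_pos"]
L=np.array([[.027,y,.0117-.008] for y in(-.027,.027)]); print("pred",proj(w,p+L@R.T))
g=w["color"].min(2); D=[]
for u,v in((232,209),(327,209)):
    m=(g[v-10:v+11,u-7:u+8]>120).astype(np.uint8); n,l,st,ce=cv2.connectedComponentsWithStats(m)
    i=1+st[1:,4].argmax(); D.append(ce[i]+[u-7,v-10]); print(D[-1],st[i,4])
# intersect the dot rays with the tile-back plane in the tool frame
o,d=ray(w,np.array(D)); o=R.T@(o-p); d=d@R; k=(.0037-o[2])/d[:,2]; print("tool frame",o+d*k[:,None])
E
```

```text
pred [[231.5713 206.0406]
 [325.9847 205.915 ]]
[231.7679 208.6607] 56
[326.6286 206.3429] 35
tool frame [[ 0.0255 -0.0269  0.0037]
 [ 0.0267  0.0274  0.0037]]
```

Call:
play_rows([
  [[0, 0, 0, -0.14, -0.52, 0.2, 1], [0, 0, 0, -0.14, -0.52, 0.4, 1], [0, 0, 0, -0.14, -0.52, 0.5, 1], [0, 0, 0, 0, 0, 0.6, 1], [0, 0, 0, 0, 0, 0.6, 1], [0, 0, 0, 0, 0, 0.4, 1], [0, 0, 0, 0, 0, 0, 1], [0, 0, 0, 0, 0, 0, 1]],
])

```text
time: 20.05
eef_pos: [0.5326, 0.0154, 0.1473]
ee_rot: [[-0.938, -0.01, 0.348], [-0.009, 1.0, 0.004], [-0.348, 0.001, -0.938]]
force: [0.5, 0.0, -1.5]
gripper_width: 0.0124
gripper_force: 30.0
```

```bash
python3 - <<'E'
from h import *
need(*toolat(.012)); print(robot.sense()["ft_torque"])
E
```

```text
{'turn': array([ 0.01, -0.01, -0.  ]), 'shift_after_turn': array([-0.001, -0.07 ,  0.789])} t 20.05 p [0.5326 0.0154 0.1473] yaw -179.43 tilt [ 0.3477  0.0042 -0.9376] F [ 0.5  0.  -1.5] w 0.0124 q [  -6.4   19.1  112.3    5.2   28.5 -101.1]
[ 0.0473317   0.37948287 -0.02069054]
```

Call:
play_rows([
  [[0, 0, 0, 0.02, -0.06, 0.2, 1], [0, 0, 0, 0, 0, 0.2, 1], [0, 0, 0, 0, 0, 0.2, 1], [0, 0, 0, 0, 0, 0.1, 1], [0, 0, 0, 0, 0, 0, 1], [0, 0, 0, 0, 0, 0, 1], [0, 0, 0, 0, 0, 0, 1]],
])

```text
time: 20.63
eef_pos: [0.5389, 0.0133, 0.1313]
ee_rot: [[-0.937, -0.009, 0.349], [-0.009, 1.0, 0.004], [-0.349, 0.0, -0.937]]
force: [-0.4, -0.6, -1.2]
gripper_width: 0.0122
gripper_force: 30.0
```

Call:
play_rows([
  [[0, 0, 0, 0, 0, 0.08, 1], [0, 0, 0, 0, 0, 0, 1], [0, 0, 0, 0, 0, 0, 1], [0, 0, 0, 0, 0, 0, 1]],
])

```text
time: 20.97
eef_pos: [0.5396, 0.0133, 0.1294]
ee_rot: [[-0.937, -0.009, 0.349], [-0.009, 1.0, 0.004], [-0.349, 0.0, -0.937]]
force: [-0.7, -0.2, -1.6]
gripper_width: 0.012
gripper_force: 30.0
```

Call:
play_rows([
  [[0, 0, 0, 0, 0, 0.06, 1], [0, 0, 0, 0, 0, 0, 1], [0, 0, 0, 0, 0, 0, 1], [0, 0, 0, 0, 0, 0, 1]],
])

```text
time: 21.3
eef_pos: [0.5401, 0.0133, 0.1279]
ee_rot: [[-0.937, -0.009, 0.349], [-0.009, 1.0, 0.004], [-0.349, 0.0, -0.937]]
force: [0.6, -0.1, -1.6]
gripper_width: 0.012
gripper_force: 30.0
```

```bash
cat >> h.py <<'E'
def contact():
    s=robot.sense(); R=s["ee_rot"]; need(*toolat(.0015)); print("F tool",(R.T@s["force"]).round(2),"M tool",(R.T@s["ft_torque"]).round(3))
E
python3 -c "
from h import *
contact()"
```

```text
{'turn': array([ 0.  ,  0.01, -0.01]), 'shift_after_turn': array([0.009, 0.018, 0.38 ])} t 21.3 p [0.5401 0.0133 0.1279] yaw -179.48 tilt [ 0.3494  0.0036 -0.937 ] F [ 0.6 -0.1 -1.6] w 0.012 q [  -6.6   21.6  112.7    5.8   25.5 -101.9]
F tool [-0.02 -0.13  1.71] M tool [0.014 0.341 0.018]
```

Call:
play_rows([
  [[0, 0, 0, 0, 0.02, 0.08, 1], [0, 0, 0, 0, 0, 0, 1], [0, 0, 0, 0, 0, 0, 1], [0, 0, 0, 0, 0, 0, 1]],
])

```text
time: 21.63
eef_pos: [0.5407, 0.0138, 0.126]
ee_rot: [[-0.937, -0.009, 0.349], [-0.009, 1.0, 0.004], [-0.349, 0.0, -0.937]]
force: [-0.0, 0.2, -1.9]
gripper_width: 0.0116
gripper_force: 30.0
```

Call:
play_rows([
  [[0, 0, 0, 0, 0, 0.04, 1], [0, 0, 0, 0, 0, 0, 1], [0, 0, 0, 0, 0, 0, 1], [0, 0, 0, 0, 0, 0, 1]],
])

```text
time: 21.97
eef_pos: [0.5411, 0.0138, 0.1251]
ee_rot: [[-0.937, -0.009, 0.349], [-0.009, 1.0, 0.004], [-0.349, 0.0, -0.937]]
force: [0.5, -0.9, -1.0]
gripper_width: 0.012
gripper_force: 30.0
```

Call:
play_rows([
  [[0, 0, 0, 0, 0, 0.04, 1], [0, 0, 0, 0, 0, 0, 1], [0, 0, 0, 0, 0, 0, 1], [0, 0, 0, 0, 0, 0, 1]],
])

```text
time: 22.3
eef_pos: [0.5415, 0.0138, 0.1242]
ee_rot: [[-0.937, -0.009, 0.349], [-0.008, 1.0, 0.004], [-0.349, 0.0, -0.937]]
force: [-1.8, -0.1, 0.9]
gripper_width: 0.0116
gripper_force: 30.0
```

```bash
python3 -c "
from h import *
contact()"
```

```text
{'turn': array([ 0.  ,  0.01, -0.01]), 'shift_after_turn': array([ 0.009, -0.002,  0.221])} t 22.3 p [0.5415 0.0138 0.1242] yaw -179.48 tilt [ 0.3494  0.0036 -0.937 ] F [-1.8 -0.1  0.9] w 0.0116 q [  -6.5   22.1  112.7    5.9   24.9 -101.9]
F tool [ 1.38 -0.09 -1.44] M tool [-0.027  0.397  0.009]
```

Contact is made (about 3 N) at the predicted height minus 1 mm. I'll press in small steps, watching force against depth.

Call:
play_rows([
  [[0, 0, 0, 0, 0, 0.04, 1], [0, 0, 0, 0, 0, 0.04, 1], [0, 0, 0, 0, 0, 0, 1], [0, 0, 0, 0, 0, 0, 1], [0, 0, 0, 0, 0, 0, 1]],
])

```text
time: 22.72
eef_pos: [0.5422, 0.0138, 0.1223]
ee_rot: [[-0.937, -0.009, 0.349], [-0.008, 1.0, 0.004], [-0.349, 0.0, -0.937]]
force: [-2.5, 0.2, 2.5]
gripper_width: 0.0115
gripper_force: 30.0
```

```bash
python3 -c "
from h import *
contact()"
```

```text
{'turn': array([ 0.  ,  0.01, -0.01]), 'shift_after_turn': array([ 0.008, -0.002,  0.14 ])} t 22.72 p [0.5422 0.0138 0.1223] yaw -179.48 tilt [ 0.3493  0.0036 -0.937 ] F [-2.5  0.2  2.5] w 0.0115 q [  -6.5   22.4  112.8    5.9   24.7 -101.9]
F tool [ 1.47  0.23 -3.26] M tool [-0.042  0.47  -0.065]
```

Call:
play_rows([
  [[0, 0, 0, 0, 0, 0.04, 1], [0, 0, 0, 0, 0, 0.04, 1], [0, 0, 0, 0, 0, 0, 1], [0, 0, 0, 0, 0, 0, 1], [0, 0, 0, 0, 0, 0, 1]],
])

```text
time: 23.13
eef_pos: [0.5429, 0.0138, 0.1204]
ee_rot: [[-0.937, -0.009, 0.349], [-0.009, 1.0, 0.004], [-0.349, 0.0, -0.937]]
force: [-1.5, 0.1, 4.8]
gripper_width: 0.0118
gripper_force: 30.0
```

```bash
python3 -c "
from h import *
contact()"
```

```text
{'turn': array([ 0.  ,  0.01, -0.01]), 'shift_after_turn': array([ 0.009, -0.002,  0.06 ])} t 23.13 p [0.5429 0.0138 0.1204] yaw -179.48 tilt [ 0.3494  0.0036 -0.937 ] F [-1.5  0.1  4.8] w 0.0118 q [  -6.5   22.6  112.8    6.    24.4 -102. ]
F tool [-0.24  0.11 -5.  ] M tool [-0.074  0.551  0.056]
```

The force slope of 0.89 N/mm matches the spring, and the seal is now about 4.3 mm in. Before the last millimetres I'll average the wrench to judge flushness.

```bash
cat >> h.py <<'E'
def avg(n=16):
    A=[]
    for _ in range(n):
        read_camera("side"); s=robot.sense(); R=s["ee_rot"]; A.append(np.r_[R.T@s["force"],R.T@s["ft_torque"]])
    A=np.array(A); print("mean",A.mean(0).round(3),"sem",(A.std(0)/n**.5).round(3),"t",s["time"])
E
python3 -c "
from h import *
avg()"
```

```text
mean [ 0.629  0.23  -5.18  -0.088  0.53   0.021] sem [0.107 0.138 0.082 0.006 0.007 0.007] t 23.9333
```

Call:
play_rows([
  [[0, 0.1, 0, 0, 0, 0, 1], [0, 0.1, 0, 0, 0, 0, 1], [0, 0, 0, 0, 0, 0, 1], [0, 0, 0, 0, 0, 0, 1]],
])

```text
time: 24.27
eef_pos: [0.543, 0.0138, 0.1205]
ee_rot: [[-0.943, -0.009, 0.333], [-0.009, 1.0, 0.003], [-0.333, 0.0, -0.943]]
force: [-1.9, 0.6, 4.5]
gripper_width: 0.0119
gripper_force: 30.0
```

```bash
python3 -c "
from h import *
avg(12); contact()"
```

```text
mean [ 2.200e-02  2.710e-01 -5.233e+00 -1.560e-01  6.300e-02  4.000e-03] sem [0.148 0.185 0.166 0.007 0.014 0.008] t 24.8667
{'turn': array([ 0.  , -0.18, -0.01]), 'shift_after_turn': array([ 0.017, -0.001,  0.061])} t 24.87 p [0.5431 0.0138 0.1205] yaw -179.48 tilt [ 0.3334  0.0034 -0.9428] F [-1.8 -0.1  5.3] w 0.0113 q [  -6.4   22.7  111.9    5.3   26.1 -101.2]
F tool [-0.09 -0.07 -5.58] M tool [-0.101  0.04  -0.011]
```

Call:
play_rows([
  [[0, 0.1, 0, 0, 0, 0, 1], [0, 0.1, 0, 0, 0, 0, 1], [0, 0, 0, 0, 0, 0, 1], [0, 0, 0, 0, 0, 0, 1]],
])

```text
time: 25.2
eef_pos: [0.5432, 0.0138, 0.1206]
ee_rot: [[-0.948, -0.009, 0.317], [-0.009, 1.0, 0.003], [-0.317, 0.0, -0.948]]
force: [-1.9, 0.2, 4.9]
gripper_width: 0.0117
gripper_force: 30.0
```

```bash
python3 -c "
from h import *
avg(12); contact()"
```

```text
mean [-6.020e-01  6.490e-01 -5.865e+00 -1.840e-01 -5.700e-02  4.000e-03] sem [0.139 0.193 0.147 0.009 0.007 0.01 ] t 25.8
{'turn': array([ 0.  , -0.38, -0.01]), 'shift_after_turn': array([ 0.022, -0.001,  0.062])} t 25.8 p [0.5432 0.0138 0.1206] yaw -179.48 tilt [ 0.3172  0.0033 -0.9484] F [-1.1  0.6  5.6] w 0.0121 q [  -6.3   22.9  111.     4.7   27.8 -100.6]
F tool [-0.73  0.65 -5.61] M tool [-0.195 -0.052  0.011]
```

The moment swings from one edge of the seal to the other between 0.357 and 0.340 rad, so flush lies near 0.349. I'll turn back 1.5° and check.

Call:
play_rows([
  [[0, -0.1, 0, 0, 0, 0, 1], [0, -0.1, 0, 0, 0, 0, 1], [0, -0.1, 0, 0, 0, 0, 1], [0, 0, 0, 0, 0, 0, 1], [0, 0, 0, 0, 0, 0, 1]],
])

```text
time: 26.22
eef_pos: [0.5429, 0.0138, 0.1205]
ee_rot: [[-0.94, -0.009, 0.342], [-0.008, 1.0, 0.004], [-0.342, 0.0, -0.94]]
force: [-0.9, -0.2, 5.1]
gripper_width: 0.0123
gripper_force: 30.0
```

```bash
python3 -c "
from h import *
avg(12); contact()"
```

```text
mean [ 0.048  0.159 -5.368 -0.105  0.093  0.008] sem [0.105 0.139 0.146 0.011 0.008 0.006] t 26.8167
{'turn': array([ 0.  , -0.09, -0.01]), 'shift_after_turn': array([ 0.008, -0.002,  0.059])} t 26.82 p [0.5429 0.0138 0.1204] yaw -179.48 tilt [ 0.3411  0.0036 -0.94  ] F [-1.9 -0.1  5.3] w 0.0116 q [  -6.4   22.7  112.3    5.6   25.3 -101.6]
F tool [-0.   -0.06 -5.65] M tool [-0.075  0.084 -0.009]
```

Call:
play_rows([
  [[-0.15, 0, 0, 0, 0, 0, 1], [0, 0, 0, 0, 0, 0, 1], [0, 0, 0, 0, 0, 0, 1], [0, 0, 0, 0, 0, 0, 1]],
])

```text
time: 27.15
eef_pos: [0.5428, 0.0138, 0.1204]
ee_rot: [[-0.94, -0.013, 0.341], [-0.008, 1.0, 0.016], [-0.341, 0.013, -0.94]]
force: [-2.0, 1.2, 6.2]
gripper_width: 0.012
gripper_force: 30.0
```

```bash
python3 -c "
from h import *
avg(12); contact()"
```

```text
mean [-0.384  0.066 -5.449  0.085  0.149 -0.   ] sem [0.115 0.154 0.169 0.008 0.008 0.007] t 27.75
{'turn': array([ 0.15, -0.09, -0.01]), 'shift_after_turn': array([ 0.006, -0.001,  0.059])} t 27.75 p [0.5428 0.0138 0.1204] yaw -179.49 tilt [ 0.3409  0.0163 -0.94  ] F [-1.8 -0.4  4.6] w 0.0117 q [  -7.    22.7  112.3    7.7   25.5 -104.1]
F tool [ 0.1  -0.3  -4.96] M tool [ 0.11   0.133 -0.016]
```

Call:
play_rows([
  [[0.09, -0.05, 0, 0, 0, 0, 1], [0, 0, 0, 0, 0, 0, 1], [0, 0, 0, 0, 0, 0, 1], [0, 0, 0, 0, 0, 0, 1]],
])

```text
time: 28.08
eef_pos: [0.5428, 0.0138, 0.1204]
ee_rot: [[-0.938, -0.011, 0.345], [-0.009, 1.0, 0.008], [-0.345, 0.005, -0.938]]
force: [-1.9, -0.4, 4.8]
gripper_width: 0.012
gripper_force: 30.0
```

```bash
python3 -c "
from h import *
avg(12); contact()"
```

```text
mean [ 0.53   0.204 -4.921  0.087  0.332  0.008] sem [0.14  0.174 0.111 0.012 0.009 0.009] t 28.6833
{'turn': array([ 0.06, -0.04, -0.01]), 'shift_after_turn': array([ 0.003, -0.003,  0.058])} t 28.68 p [0.5428 0.0138 0.1204] yaw -179.49 tilt [ 0.345   0.0089 -0.9386] F [-2.7  0.6  4.2] w 0.0116 q [  -6.7   22.7  112.6    6.7   24.9 -102.8]
F tool [ 1.09  0.61 -4.84] M tool [ 0.043  0.358 -0.063]
```

Flush in the slope direction now. I'll trim the roll by 0.2° and press the last 2 mm.

Call:
play_rows([
  [[0.04, 0, 0, 0, 0, 0, 1], [0, 0, 0, 0, 0, 0.04, 1], [0, 0, 0, 0, 0, 0.04, 1], [0, 0, 0, 0, 0, 0, 1], [0, 0, 0, 0, 0, 0, 1], [0, 0, 0, 0, 0, 0, 1], [0, 0, 0, 0, 0, 0, 1]],
])

```text
time: 29.27
eef_pos: [0.5435, 0.0138, 0.1186]
ee_rot: [[-0.938, -0.01, 0.345], [-0.008, 1.0, 0.005], [-0.345, 0.002, -0.939]]
force: [-3.2, 0.7, 6.7]
gripper_width: 0.0118
gripper_force: 30.0
```

```bash
python3 - <<'E'
from h import *
np.set_printoptions(precision=4,suppress=True)
avg(14); contact()
w=read_camera("wrist"); np.savez("w6.npz",**w); cv2.imwrite("pics/s6.png",read_camera("side")["color"][:,:,::-1])
E
```

```text
mean [ 0.68   0.08  -7.017 -0.067  0.442  0.009] sem [0.117 0.159 0.153 0.009 0.005 0.011] t 29.9667
{'turn': array([ 0.02, -0.04, -0.01]), 'shift_after_turn': array([ 0.005, -0.005, -0.019])} t 29.97 p [0.5435 0.0139 0.1186] yaw -179.48 tilt [ 0.3451  0.0052 -0.9385] F [-2.7 -0.2  6.8] w 0.012 q [  -6.5   22.9  112.6    6.1   24.6 -102.1]
F tool [ 0.19 -0.16 -7.33] M tool [-0.143  0.452  0.079]
```

The seal is about 6.4 mm in (8.5 N net), flush to about 0.1° by the moments, and static. I'll hand it in.

```bash
python3 -c "
from bench import robot
print(robot.job_done())"
```

```text
the job is handed in; nothing more can be done
None
```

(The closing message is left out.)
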